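Ease the ratchet press back one notch

TASK

The ram of the small blue ratchet press has been set one notch too low on the guitar neck stub. With a fingertip push the pawl's red tab away from the toothed wheel until the pawl tips over and stays lifted by itself, push the wheel backward by exactly one notch with its black-tipped spokes (their tops move towards the pawl, and the ram rises), then push the pawl back over so that it drops fully into the new tooth gap. Only push: nothing has to be gripped, and everything else on the bench stays where it is.

Things in the scene. Friction and masses are not known exactly. Their poses are not given: they have to be found in the camera images.
- press: The press, bolted down: blue base plate 210 x 320 x 18 mm (its centre 15 mm further along x and y than the origin). Origin on the bench under the middle of the axle. z up; x runs along the axle, away from the spokes and towards the ram; y points to the pawl's side. All coordinates below, in mm, are in this frame.
- axle (a point): Centre of the steel toothed wheel on its axle (along x), at x 7, y 0, z 115. Wheel: 14 mm thick (x 0 to 14), tip radius 72, root radius 60, 12 teeth. Behind it a grey frame plate stands at x -22 to -10: up to z 145 for y -50 to 50, up to z 155 for y 35 to 120.
- pivot (a point): Pivot of the pawl, at x 7, y 94.6, z 137.4. The pawl is dark steel, 14 mm wide (x 0 to 14), its arm 58 mm long, slanting up from here to the toothed wheel when seated.
- ram_top (a point): Top of the ram, a 20 mm square steel bar at x 28 to 48, y -41 to -21, top about z 195, rising 10 mm a notch. Its grey guide post stands at x 26 to 50, y -72 to -60, up to z 163.
- wheel (a joint): Angle of toothed wheel and spokes, rad, growing backward (top moves along +y). At 0 a tooth meets the seated pawl, which blocks it. Starts at -0.13 to -0.05; forward stop -0.15. One notch is 0.524: with the same play the wheel then reads 0.39 to 0.47 (pawl drops in fully from 0.35 to 0.52). Friction, 2 to 3 N at a spoke, keeps it where it is left.
- pawl (a joint): Angle of the pawl, rad: 0 = fully seated in a tooth gap, growing as it is lifted away from the wheel, stop at 1.15. It has only its weight (about 150 g): below 0.55 it falls back onto the wheel by itself, past 0.75 it tips over to the stop and stays there. About 1 N at the tab moves it.
- tab_top (a point): Middle of the top end of the red tab on the pawl's free end: 24 mm wide along x, 8 thick, 50 long. Pawl seated: the tab stands upright beside the wheel's top, its top at x 7, y 56, z 222, and is pushed along +y. Pawl lifted to its stop: the tab leans outward, 66 degrees from upright, its top at about y 156, z 207, and is pushed back along -y.
- spoke_end (a point): Centre of the black ball (20 mm across) on the end of the spoke nearest upright, 100 mm from the axle's line, at x -45. Six such spokes, 60 degrees apart, steel bars 12 mm thick. At wheel angle 0 this spoke leans 20 degrees from upright towards -y; it turns with the wheel.
- insert_mid (a point): Brass insert, a loose cylinder 24 mm across and 22 mm high standing on the press's base plate; its centre. Leave it alone.
- jar_mid (a point): Loose amber glass jar with a white cap, 60 mm across, 85 mm high; half-way up. Leave it alone.
- tin_mid (a point): Loose pale tin 66 mm across, 100 mm high; half-way up. Leave it alone.
- cup_mid (a point): Loose blue cup 72 mm across, 80 mm high; half-way up. Leave it alone.
- punches_mid (a point): Loose wooden block 80 x 60 x 50 mm with small metal punches standing in it up to 80 mm high; centre of the block. Leave it alone.
- hammer_grip (a point): Loose hammer lying flat; middle of its handle. Leave it alone.
- driver_grip (a point): Loose screwdriver lying flat; middle of its handle. Leave it alone.

How it is judged:
By the outcome, as a careful person would: the job done as asked, in the order asked, and still so for the second after the job is handed in, with the robot touching nothing.
It also fails if it takes over 64 s, if anything falls off the work surface, if the arm or the gripper's body presses on something with over 40 N, if the wrist force passes 120 N, or if a joint passes its speed limit or range.

ROBOT

A 6-joint arm with a two-finger parallel gripper is mounted at the origin on the work surface. World frame = base frame: x ahead of the robot, y to its left, z up, the work surface at z = 0. Lengths are in m, angles in rad, forces in N, time in s.
With the tool pointing down it reaches from about 0.4 to 0.825 m from the base axis. Payload 7 kg.
Tool frame: the origin (TCP) lies on the centre line of the jaws, within the pads' length; the fingertips stand 22 mm ahead of it and the grasp point (between the pads) lies 3 mm ahead of it; z points along the fingers, y is the line along which they close (so a half turn about z gives the same grasp; the last joint's range is limited). The gripper opens to 88 mm and grips with 3 to 60 N. Pads are 19 mm wide; open, the fingers measure 130 mm over their backs; the gripper's body (78 mm by 193 mm) begins 47 mm behind the grasp point.
Start: joints at [-0.899, 0.359, 0.012, 0, -1.224, -0.288], TCP at [0.253, -0.626, 0.249] pointing down, gripper open.
Joint ranges: [-3.07, 3.07], [-1.43, 2.12], [-1.02, 1.25], [-3.03, 1.67], [-3.05, -0], [-3.03, 3.03]. Speed limits (rad/s): [2.39, 2.39, 3.01, 3.14, 3.14, 3.14].

INTERFACE

Orientations are given as a unit quaternion [x, y, z, w].
In Python, from bench import telemetry, eyes, workorder gives the robot as it stands.
- The arm moves only by the tool step_arm, never from a script. Its argument "series" is a list of rows, each a list of 2 entries, a list of its own where there are three numbers: the shift along the tool's x, y, z in cm, then the turn about the tool's z in rad. In form: [[[dx, dy, dz], spin], ...]. A call has 1 to 8 rows; each row shifts and turns the commanded pose from where the row before left it, along the tool's axes as they then stand; what a row does not reach is not made up. A row lasts 1/12 s, in which the tool goes at most 41.7 mm and 7.16 degrees, less where a joint would pass 70% of its speed; a pose out of reach is approached as far as the arm can. A call with a gripper value outside its range is refused whole. "fingers" is the closure, from 0 (fully open) to 1 (shut), set as the call begins (left out, the last holds). The fingers move at their own pace and stop on an object; the grip force is fixed at half the most. Time passes only in rows, so rows that do not move let the fingers close. It gives the time, the measured TCP pose, the force, the opening and the grip force at its end, in the units of the state.
- telemetry.get_state(): the state, without advancing time (a new reading comes with each control period).
- eyes.camera(name): name is "side" or "top" or "wrist"; returns a dict with "frame" (480x640x3 uint8, blue, green, red), "K" (3x3 intrinsics, pixels), "distortion" ([k1, k2, p1, p2, k3] as OpenCV has them; the pictures are not rectified), "rvec" (rotation vector, rad) and "tvec" (3), from world to camera coordinates, as OpenCV has them. Camera axes: x right, y down, z forward; pixel columns grow to the right and rows downward; lengths in m; the calibration is good to about 2 mm. A picture is of the moment at which its call begins. There is no depth.
- workorder.job_done(): hands the job in; it is judged then, once.
The state is a dict: "clock": time; "q": joint angles; "qvel": joint speeds; "effort": joint torques, N m; "tool_pos": TCP position; "ee_rot": TCP orientation; "contact_force": force on the tool from outside, world axes, zero at the start; "wrist_torque": the same for the moment, N m; "finger_gap": finger opening in m; "grasp_force": force on a finger pad.
Only numpy, scipy, OpenCV 4.12 (cv2) and the standard library are available. Lean on these libraries where they do the work, as an engineer would, in place of code of your own. Each camera call takes 0.05 s, during which the arm holds its last target. There are 200 camera calls.

## Working session

There is one attempt and no reset: what is moved stays moved. The work goes in short steps, Python scripts to look and compute and a tool call to move; the robot and the scene stay as the last step left them, time stands still between calls to the robot, and variables do not carry over. Pictures are saved under pics/ and viewed, at most 10 in all, crops included, and the job is handed in when it is done.

Besides the shell and the picture viewer there is one more tool, called after "Call:" as a command line: name --argument value ..., lists and objects as JSON in quotes. step_arm: Moves the arm, as the interface text tells. Its arguments: {"type":"object","properties":{"series":{"type":"array","items":{"type":"array"}},"fingers":{"type":"number"}},"required":["series"]}

```bash
mkdir -p pics; python3 - <<'E'
from bench import telemetry, eyes
import cv2,pickle,numpy as np
d={n:eyes.camera(n) for n in("side","top")}
pickle.dump(d,open('v0.pkl','wb'))
for n in d:
    cv2.imwrite(f'pics/{n}0.png',d[n]['frame']); R=cv2.Rodrigues(d[n]['rvec'])[0]; print(n,(-R.T@d[n]['tvec'].ravel()).round(3),R[2].round(2))
s=telemetry.get_state();print(s['tool_pos'],s['ee_rot'],s['clock'])
E
```

```text
side [-0.251 -1.211  0.965] [ 0.47  0.73 -0.5 ]
top [ 0.307 -0.02   1.761] [ 0.13  0.01 -0.99]
[ 0.25259878 -0.62553585  0.24773849] [-1.90676146e-01  9.81652734e-01  6.92926070e-04 -1.90419743e-04] 0.1
```

View pics/side0.png

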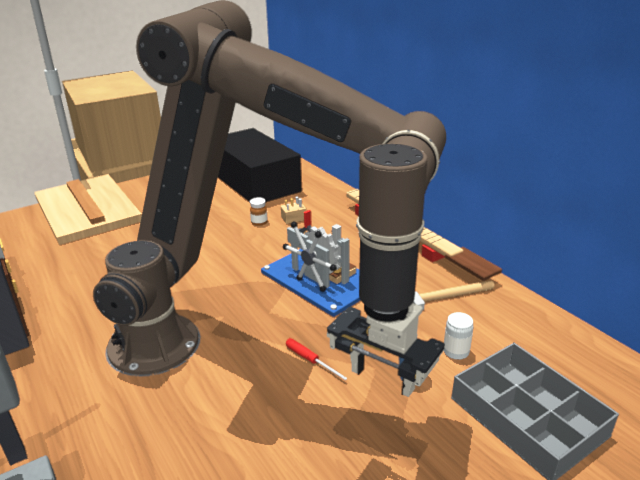

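View pics/top0.png

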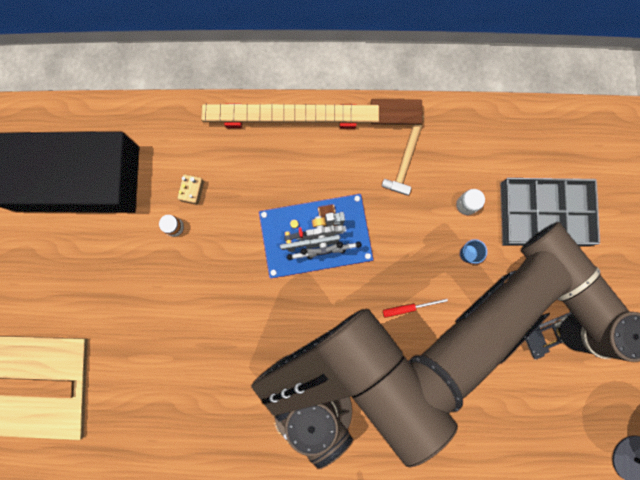

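The side view shows the press at about (310,265) with the red tab near (307,218). The top view shows the blue plate with corners near (264,211), (360,196), (372,260) and (272,276), spokes on the lower (robot) side and the red tab near (300,232). The jar, cup and tin stand clear of it.

```bash
cat > h.py <<'E'
import cv2,numpy as np
def ray(c,px):
    u=cv2.undistortPoints(np.array(px,float).reshape(-1,1,2),c['K'],np.array(c['distortion'],float)).reshape(-1,2)
    R=cv2.Rodrigues(c['rvec'])[0]; o=-R.T@np.array(c['tvec']).ravel()
    d=np.c_[u,np.ones(len(u))]@R; return o,d/np.linalg.norm(d,axis=1)[:,None]
def plane(c,px,z):
    o,d=ray(c,px); return o+d*((z-o[2])/d[:,2])[:,None]
def proj(c,P):
    return cv2.projectPoints(np.array(P,float).reshape(-1,1,3),c['rvec'],c['tvec'],c['K'],np.array(c['distortion'],float))[0].reshape(-1,2)
def tri(cs,pxs):
    A=0;b=0
    for c,p in zip(cs,pxs):
        o,d=ray(c,[p]);M=np.eye(3)-np.outer(d[0],d[0]);A=A+M;b=b+M@o
    return np.linalg.solve(A,b)
def press(o,yaw):
    c,s=np.cos(yaw),np.sin(yaw);R=np.array([[c,-s,0],[s,c,0],[0,0,1]])
    return lambda P:np.array(P,float)/1000@R.T+np.r_[o,0]
E
python3 - <<'E'
from h import *;import pickle
d=pickle.load(open('v0.pkl','rb'))
def corners(c,z,roi):
    f=c['frame'];h=cv2.cvtColor(f,cv2.COLOR_BGR2HSV)
    m=cv2.inRange(h,(100,130,70),(130,255,255));k=np.zeros_like(m);k[roi[0]:roi[1],roi[2]:roi[3]]=255;m&=k
    m=cv2.morphologyEx(m,cv2.MORPH_CLOSE,np.ones((9,9)))
    cn=max(cv2.findContours(m,0,2)[0],key=cv2.contourArea)
    P=plane(c,cn[:,0,:],z)[:,:2]
    r=cv2.minAreaRect((P*1000).astype(np.float32));return r,cv2.boxPoints(r)
for n,roi in(('top',(180,290,250,385)),('side',(215,320,255,360))):
    r,b=corners(d[n],.018,roi);print(n,r,b.round(0).tolist())
    f=d[n]['frame'];y0,y1,x0,x1=roi
    cv2.imwrite(f'pics/crop_{n}.png',cv2.resize(f[y0:y1,x0:x1],None,fx=5,fy=5,interpolation=cv2.INTER_CUBIC))
E
```

```text
top ((523.0327758789062, -3.1918487548828125), (205.86305236816406, 315.75714111328125), 10.416972160339355) [[393.0, 133.0], [450.0, -177.0], [653.0, -140.0], [596.0, 171.0]]
side ((514.9694213867188, -15.483718872070312), (215.7198486328125, 325.9604797363281), 10.650667190551758) [[379.0, 125.0], [439.0, -196.0], [651.0, -156.0], [591.0, 165.0]]
```

```bash
cat >> h.py <<'E'
YAW=np.deg2rad(10.4); O=np.array([.523,-.0032])-np.array([[np.cos(YAW),-np.sin(YAW)],[np.sin(YAW),np.cos(YAW)]])@[.015,.015]
W=press(O,YAW)
def go(P):  # P = fingertip target in press mm -> tool delta cm (in current tool axes), spin first
    from bench import telemetry; from scipy.spatial.transform import Rotation as Ro
    s=telemetry.get_state();R=Ro.from_quat(s['ee_rot']).as_matrix();t=np.array(s['tool_pos'])
    yaw=np.arctan2(R[1,1],R[0,1])-np.pi/2
    d=W(P)+[0,0,.022]-t
    pf=np.linalg.inv(W([1000,0,0])[:,None]*0+np.c_[W([1000,0,0])-W([0,0,0]),W([0,1000,0])-W([0,0,0]),[0,0,1]])@(t+R[:,2]*.022-W([0,0,0]))*1000
    Rn=Ro.from_euler('z',YAW).as_matrix()@np.diag([-1,1,-1])
    print('tip press mm',pf.round(1),'spin',round(yaw-YAW,3),'delta now axes cm',(R.T@d*100).round(2),'delta aligned axes',(Rn.T@d*100).round(2),'tilt',R[:,2].round(3),'F',np.round(s['contact_force'],1),s['clock'])
E
python3 - <<'E'
from h import *;import pickle
d=pickle.load(open('v0.pkl','rb'));print(O,W([7,56,197]))
px=[]
for n,roi in(('top',(200,260,285,320)),('side',(200,240,295,320))):
    h=cv2.cvtColor(d[n]['frame'],cv2.COLOR_BGR2HSV);m=cv2.inRange(h,(0,150,80),(6,255,255))|cv2.inRange(h,(174,150,80),(180,255,255))
    k=np.zeros_like(m);k[roi[0]:roi[1],roi[2]:roi[3]]=255;m&=k
    ys,xs=np.nonzero(m);px.append((xs.mean(),ys.mean()));print(n,px[-1],len(xs),proj(d[n],W([7,56,197])),proj(d[n],W([7,56,222])))
print(tri([d['top'],d['side']],px))
go([7,2,270])
E
```

```text
[ 0.51095422 -0.02066136] [0.50773014 0.03568228 0.197     ]
top (np.float64(300.35714285714283), np.float64(232.60714285714286)) 28 [[300.61462024 232.74985957]] [[300.30051457 231.57056088]]
side (np.float64(306.98148148148147), np.float64(217.96296296296296)) 108 [[307.13384037 217.94096867]] [[306.86158061 210.24569604]]
[0.50797934 0.03651629 0.19652942]
tip press mm [-363.3 -548.3  225.7] spin 0.202 delta now axes cm [-47.33  46.48  -4.36] delta aligned axes [-37.03  55.03  -4.43] tilt [-0.001  0.001 -1.   ] F [0.6 0.2 0.5] 0.1
```

Call:
step_arm --series '[[[0,0,-2.2],0.1],[[0,0,-2.2],0.1],[[-1.6,2.4,0],0],[[-1.6,2.4,0],0],[[-1.6,2.4,0],0],[[-1.6,2.4,0],0],[[-1.6,2.4,0],0],[[-1.6,2.4,0],0]]' --fingers 1

```text
clock: 0.77
tool_pos: [0.3209, -0.4653, 0.2922]
ee_rot: [-0.092, 0.996, 0.0, -0.0]
contact_force: [0.8, 1.0, -0.1]
finger_gap: 0.0397
grasp_force: 0.0
```

Call:
step_arm --series '[[[-1.6,2.4,0],0],[[-1.6,2.4,0],0],[[-1.6,2.4,0],0],[[-1.6,2.4,0],0],[[-1.6,2.4,0],0],[[-1.6,2.4,0],0],[[-1.6,2.4,0],0],[[-1.6,2.4,0],0]]'

```text
clock: 1.43
tool_pos: [0.4116, -0.2532, 0.2924]
ee_rot: [-0.092, 0.996, 0.0, -0.0]
contact_force: [0.6, -0.5, 0.2]
finger_gap: 0.0002
grasp_force: 0.0
```

Call:
step_arm --series '[[[-1.6,2.4,0],0],[[-1.6,2.4,0],0],[[-1.6,2.4,0],0],[[-1.6,2.4,0],0],[[-1.6,2.4,0],0],[[-1.6,2.4,0],0],[[0,0,0],0],[[0,0,0],0]]'

```text
clock: 2.1
tool_pos: [0.4798, -0.0942, 0.2921]
ee_rot: [-0.093, 0.996, 0.0, -0.0]
contact_force: [-0.3, 0.1, -0.9]
finger_gap: 0.0005
grasp_force: 0.0
```

```bash
python3 - <<'E'
from h import *
from bench import eyes
import pickle
go([7,2,270]); c=eyes.camera('wrist');pickle.dump(c,open('w1.pkl','wb'));cv2.imwrite('pics/w1.png',c['frame'])
print(proj(c,[W([7,56,222]),W([-45,-43,205]),W([28,-21,195])]))
E
```

```text
tip press mm [-43.9 -66.7 270.1] spin 0.005 delta now axes cm [-5.12  6.85  0.01] delta aligned axes [-5.09  6.88  0.01] tilt [-0.001  0.    -1.   ] F [-0.3  0.1 -0.9] 2.1
[[527.86222627 344.98443938]
 [364.87796281 254.09513625]
 [392.18787151 352.23486059]]
```

View pics/w1.png

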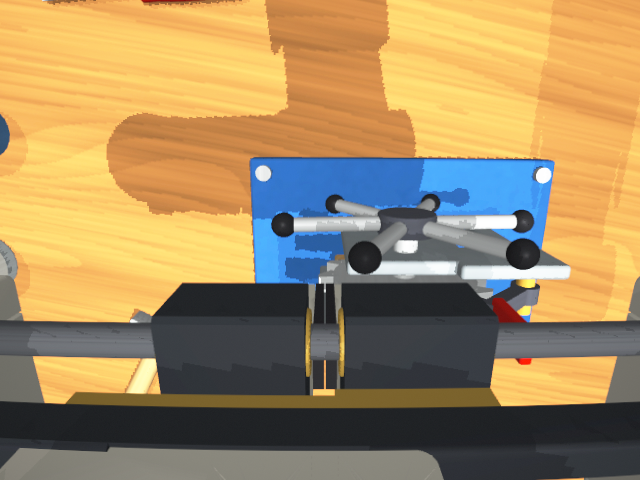

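```bash
python3 - <<'E'
from h import *
import pickle
c=pickle.load(open('w1.pkl','rb'));R=cv2.Rodrigues(c['rvec'])[0];print('cam',-R.T@np.array(c['tvec']).ravel(),c['K'][0][0],R[2])
t=W([-43.9,-66.7,270.1])
a=W([0,1000,0])-W([0,0,0]);b=W([1000,0,0])-W([0,0,0])
for h in(0,.02,.04,.06):
  print(h,proj(c,[t+a*y+b*x+[0,0,h] for y in(-.021,.021) for x in(-.0095,.0095)]).round().tolist())
h=cv2.cvtColor(c['frame'],cv2.COLOR_BGR2HSV);m=cv2.inRange(h,(0,0,0),(180,255,60))[190:280,260:550];
n,l,s,ce=cv2.connectedComponentsWithStats(m);print([(s[i].tolist(),ce[i]+[260,190]) for i in range(1,n) if s[i][4]>100])
for phi in(-.13,-.1,-.05):
  print(phi,proj(c,[W([-45,-100*np.sin(.349-phi+k),115+100*np.cos(.349-phi+k)]) for k in(0,-np.pi/3)]).round(1).tolist())
E
```

```text
cam [ 0.40777921 -0.10841425  0.42935802] 393.9899855183164 [ 0.26823338  0.05120404 -0.96199221]
0 [[277.0, 281.0], [279.0, 321.0], [374.0, 282.0], [372.0, 321.0]]
0.02 [[271.0, 301.0], [273.0, 344.0], [381.0, 301.0], [378.0, 345.0]]
0.04 [[264.0, 326.0], [266.0, 374.0], [389.0, 326.0], [386.0, 375.0]]
0.06 [[254.0, 359.0], [257.0, 413.0], [399.0, 359.0], [395.0, 414.0]]
[([66, 5, 16, 18, 158], array([331.7278481 , 202.89240506])), ([162, 4, 18, 19, 109], array([432.51376147, 200.09174312])), ([254, 20, 19, 22, 218], array([522.03669725, 219.66972477])), ([12, 23, 22, 23, 397], array([282.64735516, 224.29471033])), ([246, 49, 34, 30, 790], array([522.40886076, 253.65949367])), ([88, 51, 34, 33, 840], array([364.35238095, 256.99642857]))]
-0.13 [[359.5, 253.4], [519.3, 251.7]]
-0.1 [[364.2, 254.1], [521.9, 250.9]]
-0.05 [[372.2, 255.2], [526.0, 249.5]]
```

Call:
step_arm --series '[[[-1.7,2.2,0],0],[[-1.7,2.2,0],0],[[-1.7,2.2,0],0],[[0,0,2.1],0],[[0,0,2.2],0],[[0,0,2.2],0],[[0,0,0],0],[[0,0,0],0]]'

```text
clock: 2.82
tool_pos: [0.517, -0.0224, 0.2271]
ee_rot: [-0.091, 0.996, -0.0, -0.001]
contact_force: [0.6, 0.1, 0.8]
finger_gap: 0.0004
grasp_force: 0.0
```

```bash
python3 - <<'E'
from h import *
from bench import eyes
go([7,50,205]); c=eyes.camera('side');cv2.imwrite('pics/s2.png',cv2.resize(c['frame'][150:310,240:400],None,fx=3.7,fy=3.7,interpolation=cv2.INTER_CUBIC))
E
```

```text
tip press mm [  5.6  -2.8 205.1] spin 0.001 delta now axes cm [-0.15  5.28  0.01] delta aligned axes [-0.14  5.28  0.01] tilt [-0.002 -0.001 -1.   ] F [0.6 0.1 0.8] 2.8167
```

View pics/s2.png

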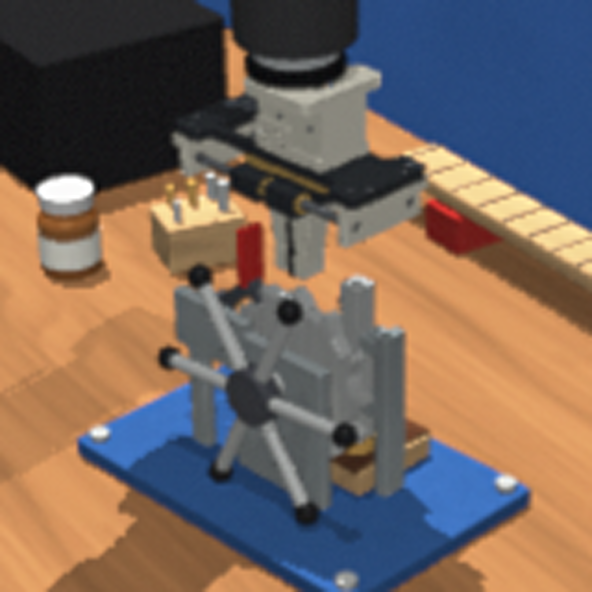

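The closed fingers stand over the wheel, just to the right of the red tab (250,255 in the crop). Next is the push along +y.

Call:
step_arm --series '[[[-0.1,0.8,0],0],[[0,0.8,0],0],[[0,0.8,0],0],[[0,0.8,0],0],[[0,0.8,0],0],[[0,0.8,0],0],[[0,0.8,0],0],[[0,0.8,0],0]]'

```text
clock: 3.53
tool_pos: [0.5069, 0.0428, 0.2277]
ee_rot: [-0.092, 0.996, -0.0, 0.0]
contact_force: [0.7, -0.6, 2.2]
finger_gap: 0.0004
grasp_force: 0.5
```

Call:
step_arm --series '[[[0,0.6,0],0],[[0,0.6,0],0],[[0,0.6,0],0],[[0,0.6,0],0],[[0,0.6,0],0],[[0,0,0],0],[[0,0,0],0]]'

```text
clock: 4.12
tool_pos: [0.5014, 0.0716, 0.2275]
ee_rot: [-0.092, 0.996, -0.0, -0.0]
contact_force: [0.1, -0.5, -1.0]
finger_gap: 0.0008
grasp_force: 0.0
```

```bash
cat > look.py <<'E'
from h import *
from bench import eyes
import sys
def look(tag,n='side',roi=(150,310,240,400),k=3.7,save=True):
    c=eyes.camera(n)
    if save: cv2.imwrite(f'pics/{tag}.png',cv2.resize(c['frame'][roi[0]:roi[1],roi[2]:roi[3]],None,fx=k,fy=k,interpolation=cv2.INTER_CUBIC))
    return c
def tab(c):
    h=cv2.cvtColor(c['frame'],cv2.COLOR_BGR2HSV);m=cv2.inRange(h,(0,150,70),(6,255,255))|cv2.inRange(h,(174,150,70),(180,255,255))
    k=np.zeros_like(m);k[195:245,255:330]=255;m&=k;ys,xs=np.nonzero(m)
    return (xs.mean(),ys.mean(),len(xs)) if len(xs) else None
def tabc(th):  # tab centre (25 mm below top) at pawl angle
    r=np.array([-38.6,59.6]);y=r[0]*np.cos(th)+r[1]*np.sin(th);z=r[1]*np.cos(th)-r[0]*np.sin(th)
    return [7,94.6+y,137.4+z]
E
python3 - <<'E'
from look import *
go([7,90,205]);c=look('s3');print(tab(c))
for t in(0,.3,.6,.9,1.15):print(t,proj(c,W(tabc(t))).round(1))
E
```

```text
tip press mm [  7.2  92.5 205.5] spin 0.003 delta now axes cm [ 0.03 -0.25  0.05] delta aligned axes [ 0.02 -0.25  0.05] tilt [-0. -0. -1.] F [ 0.1 -0.5 -1. ] 4.1167
(np.float64(288.9404761904762), np.float64(209.79761904761904), 84)
0 [[307.1 217.9]]
0.3 [[302.5 213.1]]
0.6 [[297.7 210. ]]
0.9 [[293.  208.9]]
1.15 [[289.6 209.5]]
```

Call:
step_arm --series '[[[0,-0.5,-1.5],0],[[0,-1.0,-1.5],0],[[0,-2.0,-1.5],0],[[0.8,-2.5,0],0],[[0.8,-2.5,0],0],[[0.8,-2.5,0],0],[[0.8,-2.5,0],0],[[0.8,-2.5,0],0]]'

```text
clock: 4.83
tool_pos: [0.491, -0.0948, 0.2727]
ee_rot: [-0.092, 0.996, -0.0, 0.0]
contact_force: [0.9, -0.4, -0.6]
finger_gap: 0.0003
grasp_force: 0.0
```

Call:
step_arm --series '[[[0.8,-2.2,0],0],[[0.4,0,0],0],[[0,0,2.0],0],[[0,0,2.0],0],[[0,0,2.0],0],[[0,0,0],0],[[0,0,0],0]]'

```text
clock: 5.42
tool_pos: [0.4831, -0.1173, 0.2122]
ee_rot: [-0.092, 0.996, -0.0, -0.001]
contact_force: [0.8, 0.2, 0.7]
finger_gap: 0.0
grasp_force: 0.0
```

```bash
cat >> look.py <<'E'
def balls(c,roi):
    h=cv2.cvtColor(c['frame'],cv2.COLOR_BGR2HSV);m=cv2.inRange(h,(0,0,0),(180,255,60));k=np.zeros_like(m);k[roi[0]:roi[1],roi[2]:roi[3]]=255
    n,l,s,ce=cv2.connectedComponentsWithStats(m&k);return [(ce[i].round(1).tolist(),int(s[i][4])) for i in range(1,n) if s[i][4]>8]
def bp(c,phi): return proj(c,[W([-45,-100*np.sin(.349-phi+k*np.pi/3),115+100*np.cos(.349-phi+k*np.pi/3)]) for k in range(-2,4)]).round(1).tolist()
E
python3 - <<'E'
from look import *
go([-45,-70,190]);c=look('s4');print(tab(c));print(balls(c,(215,300,275,345)))
for p in(-.1,.43):print(bp(c,p))
E
```

```text
tip press mm [-44.9 -90.1 190.2] spin 0.002 delta now axes cm [0.01 2.01 0.02] delta aligned axes [0.02 2.01 0.02] tilt [-0.002 -0.001 -1.   ] F [0.8 0.2 0.7] 5.4167
(np.float64(289.17894736842106), np.float64(209.62105263157895), 95)
[([295.5, 222.8], 68), ([327.8, 221.7], 285), ([317.8, 234.1], 36), ([327.1, 240.4], 11), ([284.1, 246.2], 9), ([306.9, 256.9], 121), ([332.6, 267.3], 32), ([298.9, 277.9], 14), ([322.6, 288.7], 30)]
[[285.2, 245.7], [293.6, 223.9], [317.7, 233.6], [332.6, 266.9], [322.2, 287.7], [299.0, 276.3]]
[[289.9, 262.0], [286.5, 232.0], [304.9, 224.2], [327.9, 249.2], [330.4, 280.8], [310.9, 285.9]]
```

View pics/s4.png

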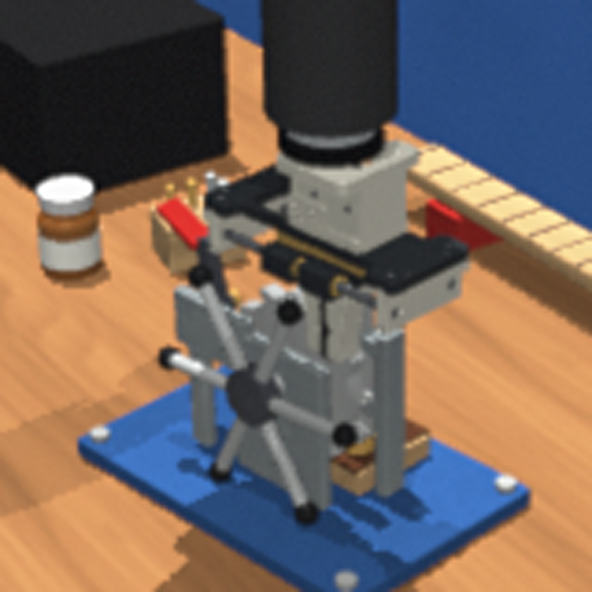

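The red tab now leans outward at (185,222), so the pawl is lifted. The finger stands to the right of the upright spoke's ball at (290,310). Next I push the spoke.

Call:
step_arm --series '[[[0,0.6,0],0],[[0,0.5,0],0],[[0,0.5,0],0],[[0,0.5,0],0],[[0,0.5,0],0],[[0,0.5,0],0],[[0,0.5,0],0],[[0,0,0],0]]'

```text
clock: 6.13
tool_pos: [0.4775, -0.0811, 0.2135]
ee_rot: [-0.092, 0.996, -0.0, 0.001]
contact_force: [1.2, -2.5, 2.2]
finger_gap: 0.0005
grasp_force: 1.2
```

Call:
step_arm --series '[[[0,0.5,0],0],[[0,0.5,0],0],[[0,0.5,0],0],[[0,0.3,0],0],[[0,0.2,0],0],[[0,0,0],0],[[0,0,0],0]]'

```text
clock: 6.72
tool_pos: [0.4731, -0.0616, 0.2121]
ee_rot: [-0.092, 0.996, 0.0, -0.0]
contact_force: [-0.1, -0.9, 1.0]
finger_gap: 0.0003
grasp_force: 0.3
```

```bash
python3 - <<'E'
from look import *
go([-45,-23,190]);c=look('s5');print(tab(c));print(balls(c,(215,300,275,345)))
for p in(.25,.3,.35,.43):print(p,bp(c,p))
E
```

```text
tip press mm [-44.7 -33.4 190.1] spin 0.002 delta now axes cm [0.03 1.05 0.01] delta aligned axes [0.03 1.05 0.01] tilt [-0.001  0.001 -1.   ] F [-0.1 -0.9  1. ] 6.7167
(np.float64(291.29545454545456), np.float64(212.6818181818182), 44)
[([313.8, 219.2], 282), ([287.7, 229.4], 19), ([307.1, 257.2], 120), ([329.8, 254.7], 38), ([287.1, 258.5], 11), ([329.0, 284.0], 34)]
0.25 [[287.7, 256.4], [288.3, 228.4], [309.3, 226.4], [330.2, 255.3], [328.2, 284.1], [306.7, 283.4]]
0.3 [[288.2, 258.0], [287.7, 229.3], [308.0, 225.7], [329.7, 253.6], [328.9, 283.3], [307.9, 284.2]]
0.35 [[288.8, 259.5], [287.2, 230.3], [306.8, 225.1], [329.0, 251.9], [329.5, 282.4], [309.0, 284.9]]
0.43 [[289.9, 262.0], [286.5, 232.0], [304.9, 224.2], [327.9, 249.2], [330.4, 280.8], [310.9, 285.9]]
```

Call:
step_arm --series '[[[0,0.4,0],0],[[0,0.4,0],0],[[0,0.2,0],0],[[0,0.1,0],0],[[0,0,0],0],[[0,0,0],0]]'

```text
clock: 7.27
tool_pos: [0.4713, -0.051, 0.2124]
ee_rot: [-0.092, 0.996, 0.0, -0.0]
contact_force: [0.4, -0.4, 1.2]
finger_gap: 0.0003
grasp_force: 0.7
```

```bash
python3 - <<'E'
from look import *
go([-45,-90,190]);c=look('s6');print(tab(c));print(balls(c,(215,300,275,345)))
for p in(.37,.4,.43,.46):print(p,bp(c,p))
E
```

```text
tip press mm [-44.5 -22.7 190.4] spin 0.002 delta now axes cm [ 0.06 -6.73  0.04] delta aligned axes [ 0.05 -6.73  0.04] tilt [-0.  0. -1.] F [ 0.4 -0.4  1.2] 7.2667
(np.float64(290.0851063829787), np.float64(212.04255319148936), 47)
[([310.0, 218.7], 211), ([286.6, 231.3], 18), ([328.5, 250.9], 37), ([307.2, 257.5], 123), ([288.5, 262.0], 10), ([330.1, 282.3], 35), ([310.1, 285.4], 9)]
0.37 [[289.1, 260.1], [287.0, 230.7], [306.3, 224.8], [328.8, 251.2], [329.7, 282.0], [309.5, 285.1]]
0.4 [[289.5, 261.1], [286.7, 231.3], [305.6, 224.5], [328.3, 250.2], [330.1, 281.5], [310.2, 285.5]]
0.43 [[289.9, 262.0], [286.5, 232.0], [304.9, 224.2], [327.9, 249.2], [330.4, 280.8], [310.9, 285.9]]
0.46 [[290.3, 262.9], [286.2, 232.7], [304.1, 223.9], [327.4, 248.2], [330.7, 280.2], [311.6, 286.2]]
```

Call:
step_arm --series '[[[0,0.2,0],0],[[0,0.15,0],0],[[0,0,0],0],[[0,0,0],0],[[0,0,0],0],[[0,-1,0],0],[[0,-1.5,0],0],[[0,-1.5,0],0]]'

```text
clock: 7.98
tool_pos: [0.4782, -0.0875, 0.2124]
ee_rot: [-0.092, 0.996, 0.0, 0.0]
contact_force: [-0.6, 0.2, 0.5]
finger_gap: 0.0007
grasp_force: 0.0
```

Call:
step_arm --series '[[[0,-1,0],0],[[0,-1,0],0],[[0,0,-2],0],[[0,0,-2],0],[[0,0,-2],0],[[0,0,0],0],[[0,0,0],0]]'

```text
clock: 8.57
tool_pos: [0.4823, -0.107, 0.2734]
ee_rot: [-0.092, 0.996, 0.0, 0.001]
contact_force: [-0.8, -0.7, -0.3]
finger_gap: 0.0005
grasp_force: 0.0
```

```bash
python3 - <<'E'
from look import *
go([7,200,250]);c=look('s7');print(tab(c));print(balls(c,(215,300,275,345)))
for p in(.37,.4,.43,.46):print(p,bp(c,p))
w=look('w7','wrist',(0,480,0,640),1);print(balls(w,(0,290,150,620)))
for p in(.37,.4,.43,.46):print(p,bp(w,p))
E
```

```text
tip press mm [-43.7 -79.7 251.4] spin 0.002 delta now axes cm [-5.13 27.96  0.16] delta aligned axes [-5.08 27.97  0.14] tilt [ 0.002  0.001 -1.   ] F [-0.8 -0.7 -0.3] 8.5667
(np.float64(289.2105263157895), np.float64(209.57894736842104), 95)
[([296.8, 222.3], 69), ([324.2, 218.7], 11), ([304.9, 224.6], 25), ([286.4, 231.9], 17), ([328.0, 249.8], 39), ([307.1, 257.8], 113), ([289.2, 263.2], 9), ([330.5, 281.6], 31)]
0.37 [[289.1, 260.1], [287.0, 230.7], [306.3, 224.8], [328.8, 251.2], [329.7, 282.0], [309.5, 285.1]]
0.4 [[289.5, 261.1], [286.7, 231.3], [305.6, 224.5], [328.3, 250.2], [330.1, 281.5], [310.2, 285.5]]
0.43 [[289.9, 262.0], [286.5, 232.0], [304.9, 224.2], [327.9, 249.2], [330.4, 280.8], [310.9, 285.9]]
0.46 [[290.3, 262.9], [286.2, 232.7], [304.1, 223.9], [327.4, 248.2], [330.7, 280.2], [311.6, 286.2]]
[([392.9, 203.1], 96), ([503.5, 211.2], 138), ([310.6, 215.8], 283), ([417.5, 214.4], 79), ([398.6, 221.8], 16), ([574.2, 244.2], 522), ([319.9, 250.6], 725), ([489.2, 274.0], 1066), ([243.2, 286.5], 771), ([319.5, 286.5], 48), ([329.5, 286.5], 48), ([405.8, 286.5], 771)]
0.37 [[506.6, 212.9], [575.2, 244.2], [479.1, 271.9], [315.8, 245.6], [315.6, 213.2], [400.8, 202.7]]
0.4 [[503.7, 212.3], [574.8, 243.0], [484.6, 271.8], [318.2, 246.8], [314.0, 213.8], [397.9, 202.7]]
0.43 [[500.7, 211.7], [574.3, 241.9], [490.0, 271.6], [320.8, 247.9], [312.4, 214.5], [395.0, 202.7]]
0.46 [[497.7, 211.2], [573.7, 240.8], [495.2, 271.4], [323.5, 249.1], [310.9, 215.1], [392.1, 202.8]]
```

The wheel reads about 0.425 and the pawl is still lifted. I'll move round to the pawl's outer side.

Call:
step_arm --series '[[[-1.0,2.0,0],0],[[-1.0,3.5,0],0],[[-1.0,3.5,0],0],[[-1.0,3.5,0],0],[[-1.1,3.5,0],0],[[0,3.5,0],0],[[0,3.5,0],0],[[0,3.5,0],0]]'

```text
clock: 9.33
tool_pos: [0.4825, 0.1644, 0.2714]
ee_rot: [-0.092, 0.996, -0.0, -0.001]
contact_force: [0.3, 0.2, 0.9]
finger_gap: 0.0004
grasp_force: 0.0
```

Call:
step_arm --series '[[[0,1.5,0],0],[[0,0,2],0],[[0,0,2],0],[[0,0,2],0],[[0,0,0],0],[[0,0,0],0]]'

```text
clock: 9.83
tool_pos: [0.48, 0.1772, 0.2114]
ee_rot: [-0.092, 0.996, -0.001, -0.001]
contact_force: [-0.2, 0.4, 0.4]
finger_gap: 0.0
grasp_force: 0.0
```

```bash
python3 - <<'E'
from look import *
go([7,121,190]);c=look('s8');print(tab(c))
E
```

```text
tip press mm [  5.2 200.2 189.4] spin 0.002 delta now axes cm [-0.15 -7.92 -0.05] delta aligned axes [-0.17 -7.92 -0.06] tilt [-0.003 -0.002 -1.   ] F [-0.2  0.4  0.4] 9.8333
(np.float64(289.2967032967033), np.float64(209.83516483516485), 91)
```

View pics/s8.png

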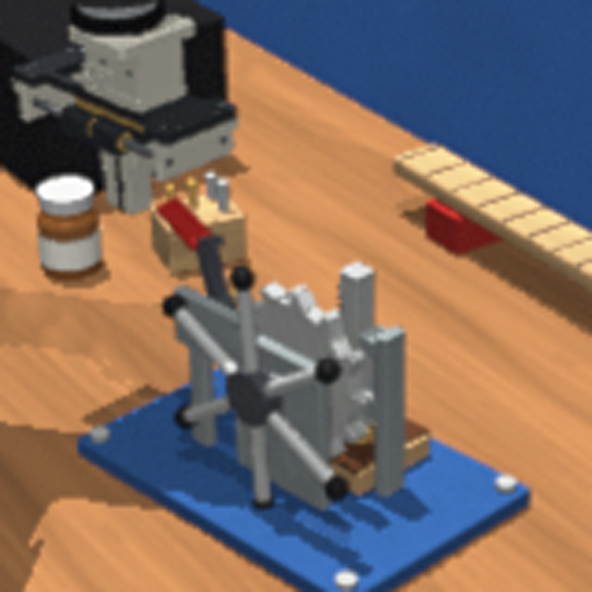

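The finger is just outside the leaning tab at (185,222), and one spoke now stands nearly upright at (242,278). I push the tab back along -y.

Call:
step_arm --series '[[[-0.2,-0.8,0],0],[[0,-0.8,0],0],[[0,-0.8,0],0],[[0,-0.8,0],0],[[0,-0.8,0],0],[[0,-0.8,0],0],[[0,-0.8,0],0],[[0,-0.8,0],0]]'

```text
clock: 10.55
tool_pos: [0.4943, 0.1142, 0.2125]
ee_rot: [-0.092, 0.996, -0.0, -0.0]
contact_force: [-0.4, 0.2, 0.0]
finger_gap: 0.0004
grasp_force: 0.0
```

Call:
step_arm --series '[[[0,-0.6,0],0],[[0,-0.6,0],0],[[0,-0.6,0],0],[[0,-0.5,0],0],[[0,-0.5,0],0],[[0,-0.5,0],0],[[0,0,0],0],[[0,0,0],0]]'

```text
clock: 11.22
tool_pos: [0.5004, 0.0826, 0.2125]
ee_rot: [-0.092, 0.996, -0.0, -0.0]
contact_force: [0.1, 0.2, 0.4]
finger_gap: 0.0004
grasp_force: 0.0
```

```bash
python3 - <<'E'
from look import *
go([7,85,190]);c=look('s9');print(tab(c))
for t in(0,.05,.1,.2,.3,.4):print(t,proj(c,W(tabc(t))).round(1))
E
```

```text
tip press mm [  8.3 103.5 190.5] spin 0.002 delta now axes cm [ 0.13 -1.85  0.05] delta aligned axes [ 0.13 -1.85  0.05] tilt [-0. -0. -1.] F [0.1 0.2 0.4] 11.2167
(np.float64(307.25), np.float64(216.83333333333334), 84)
0 [[307.1 217.9]]
0.05 [[306.4 217. ]]
0.1 [[305.7 216.2]]
0.2 [[304.1 214.6]]
0.3 [[302.5 213.1]]
0.4 [[300.9 211.9]]
```

Call:
step_arm --series '[[[0,1.0,0],0],[[0,1.5,0],0],[[0,1.5,0],0],[[0,1.5,-1],0],[[0,1.0,-3],0],[[0,1,-3],0],[[0,0,0],0],[[0,0,0],0]]'

```text
clock: 11.93
tool_pos: [0.4871, 0.1583, 0.2843]
ee_rot: [-0.093, 0.996, 0.001, 0.002]
contact_force: [0.0, 0.3, -1.3]
finger_gap: 0.0006
grasp_force: 0.0
```

```bash
python3 - <<'E'
from look import *
go([7,85,190]);c=look('s10');print(tab(c));print(balls(c,(215,300,275,345)))
for t in(0,.05,.1,.2):print(t,proj(c,W(tabc(t))).round(1))
E
```

```text
tip press mm [  9.  180.3 262.3] spin 0.004 delta now axes cm [ 0.25 -9.54  7.21] delta aligned axes [ 0.19 -9.53  7.23] tilt [ 0.003  0.002 -1.   ] F [ 0.   0.3 -1.3] 11.9333
(np.float64(307.2325581395349), np.float64(216.6860465116279), 86)
[([304.2, 226.3], 46), ([286.4, 231.8], 20), ([328.2, 250.0], 35), ([307.2, 257.8], 119), ([289.3, 263.1], 15), ([337.8, 272.1], 15), ([330.5, 281.7], 32)]
0 [[307.1 217.9]]
0.05 [[306.4 217. ]]
0.1 [[305.7 216.2]]
0.2 [[304.1 214.6]]
```

View pics/s10.png

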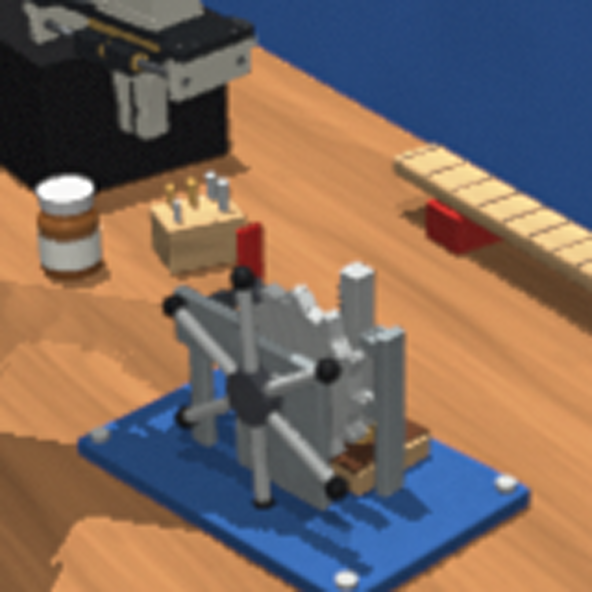

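The red tab stands upright again at (250,252), its column matching the seated angle. The wheel is about 0.42 and the arm is clear.

```bash
python3 -c "
from bench import workorder;print(workorder.job_done())"
```

```text
the job is handed in; nothing more can be done
None
```

I lifted the pawl, pushed the wheel back one notch to about 0.42 rad, and pushed the pawl back over. The last side view shows it seated in the new gap with the arm clear; the job is handed in at about 12 s on the robot's clock.

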